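# Snap the nest plate onto its three-ball stand

### The job

Pick up the nest plate by its square post, set it over the three balls of the stand with its pointer tab over the stand's pointer tongue, and press it straight down past the three sprung rollers until they snap over its rim and it sits fully home on all three balls. The stand's height was set by hand and is not exactly known, so feel for it and never ram the plate into the balls: stay below about 20 N of push. Then let go, and leave the other things where they are.

Things in the scene. Friction and masses are not known exactly. Their poses are not given: they have to be found in the camera images.
- post_centre (a point): Point on the axis of the nest plate's square grip post, 50 mm above the plate's underside. The post is 34 x 34 mm; its sides run from 33 mm below to 13 mm above this point, square to x and y; a low round steel nest on top ends 17 mm above it. x towards the plate's pointer tab, z up. Grip at or just above this point.
- nest_plate: Loose aluminium nest plate, 0.24 to 0.38 kg, flat on the bench at the robot's right. Disc 100 mm across, its top 17 mm above the underside, rim bevelled, on three radial vee rails 7 mm high (vee mouths 14 mm wide, 120 degrees apart, one under the tab). Origin: centre of the underside; x towards its tab.
- plate_pointer (a point): Tip of the plate's flat pointer tab (16 mm wide), 66 mm from the plate's axis along its x, 38.5 mm lower than post_centre.
- stand: Fixed stand at the robot's left: grey foot 124 mm across with a pointer tongue, a column, and an aluminium head with three 12 mm polished balls on a 68 mm circle (one over the stand's x axis, then every 120 degrees); midway between them three upright spring arms with 12 mm rollers, about 50 mm from the axis. Origin: centre of the foot's underside; x towards the tongue.
- stand_centre (a point): Point on the stand's axis 12 mm above the bench. The head's height was set by hand: ball centres 63 mm above this point, give or take 20 mm, unmeasured (it does not move under load). Home, the plate's underside is 1.5 mm above the ball centres, so post_centre is 114.5 mm above this point, give or take 20 mm.
- stand_pointer (a point): Point on the top of the stand's tongue (18 mm wide), 66 mm from the axis along its x; the plate's tab tip must end above it. Pressing down: rollers (tops 24 mm above ball centres) are met about 12 mm above home, the push rises to about 11 to 17 N, drops as the rim passes them 5 mm above home, then they pull the plate down with about 10 N; on the balls it rises steeply.
- tub_rim (a point): Obstacle: big grey tub of beads, 380 mm across, fixed between the plate and the stand; this point is the middle of its mouth, 215 mm above the bench. Carry the plate over it.
- oil_bottle: Bystander: white dropper bottle with a red nozzle, 49 mm across, 150 mm tall; origin at the centre of its underside.
- bearing_box: Bystander: pale carton 60 x 85 x 45 mm; origin at the centre of its underside.
- steel_nest: Bystander: bare steel ring 57 mm across, 19 mm high; origin at the centre of its underside.

How it is judged:
By the outcome, as a careful person would: the job done as asked, in the order asked, and still so for the second after the job is handed in, with the robot touching nothing.
It also fails if it takes over 58 s, if anything falls off the work surface, if the arm or the gripper's body presses on something with over 40 N, if the wrist force passes 120 N, or if a joint passes its speed limit or range.

### The arm

A 6-joint arm with a two-finger parallel gripper is mounted at the origin on a cart in front of the work surface, level with it; the furniture and walls round the work are solid. World frame = base frame: x ahead of the robot, y to its left, z up, the work surface at z = 0. Lengths are in m, angles in degrees, forces in N, time in s.
With the tool pointing down it reaches from about 0.375 to 0.9 m from the base axis. Payload 3.1 kg.
Tool frame: the origin (TCP) lies on the centre line of the jaws, within the pads' length; the fingertips stand finger_overhang ahead of it and the grasp point (between the pads) lies 5 mm behind it (finger_overhang is the distance from the TCP to the fingertips, in m); z points along the fingers, y is the line along which they close (so a half turn about z gives the same grasp; the last joint's range is limited). The gripper opens to 87 mm and grips with 3 to 60 N. Pads are 19 mm wide; open, the fingers measure 117 mm over their backs; the gripper's body (75 mm by 190 mm) begins 51 mm behind the grasp point.
Start: joints at [59.616, 30.224, 82.088, -0, 67.689, -10.227], TCP at [0.215, 0.587, 0.237] pointing down, gripper open.
Joint ranges: [-176.69, 176.69], [-43.24, 126.21], [12.49, 139.97], [-82, 262], [0, 151.66], [-163.58, 163.58]. Speed limits (degrees/s): [159.86, 159.86, 180, 180, 180, 180].

### API

Orientations are given as a 3x3 rotation matrix whose columns are the frame's x, y, z axes.
In Python, from rig import read_state, capture, calibration, hand_in, finger_overhang gives the robot as it stands.
- The arm moves only by the tool send_rows, never from a script. Its argument "plan" is a list of rows, each a list of 5 numbers: the closure in counts, from 0 (fully open) to 255 (shut), then the shift along the tool's x, y, z in m, then the turn about the tool's z in rad. A call has 1 to 20 rows; each row shifts and turns the commanded pose from where the row before left it, along the tool's axes as they then stand; what a row does not reach is not made up. A row lasts 1/12 s, in which the tool goes at most 41.7 mm and 7.16 degrees, less where a joint would pass 70% of its speed; a pose out of reach is approached as far as the arm can. A call is refused whole if a number of a shift passes 0.0417 or a number of a turn 0.125, either way. A call with a gripper value outside its range is refused whole. The fingers move at their own pace and stop on an object; the grip force is fixed at half the most. Time passes only in rows, so rows that do not move let the fingers close. It gives the time, the measured TCP pose, the force, the opening and the grip force at its end, in the units of the state.
- read_state(): the state, without advancing time (a new reading comes with each control period).
- capture(name): name is "side" or "top" or "wrist"; returns (picture, depth): 400x640x3 uint8, blue, green, red; 400x640 float32, m along the optical axis (not along the pixel's ray), 0 where there is no reading.
- calibration(name): a dict with "fx", "fy", "cx", "cy" (pixels), "dist_coeffs" ([k1, k2, p1, p2, k3] as OpenCV has them; the pictures are not rectified), "xyz" and "rotation" of the camera in the world. Camera axes: x right, y down, z forward; pixel columns grow to the right and rows downward; lengths in m; the calibration is good to about 2 mm. A picture is of the moment at which its call begins: read the wrist's pose just before it. calibration takes no time and is no camera call; for the wrist camera it gives the pose at the moment of the call.
- hand_in(): hands the job in; it is judged then, once.
The state is a dict: "time_s": time; "joint_positions": joint angles; "qvel": joint speeds; "tau": joint torques, N m; "position": TCP position; "tcp_rot": TCP orientation; "force": force on the tool from outside, world axes, zero at the start; "moment": the same for the moment, N m; "opening": opening from 0.0 (shut) to 1.0 (fully open); "grasp_force": force on a finger pad.
Only numpy, scipy, OpenCV 4.12 (cv2) and the standard library are available. Lean on these libraries where they do the work, as an engineer would, in place of code of your own. Each camera call takes 0.05 s, during which the arm holds its last target. There are 200 camera calls.

## Working session

There is one attempt and no reset: what is moved stays moved. The work goes in short steps, Python scripts to look and compute and a tool call to move; the robot and the scene stay as the last step left them, time stands still between calls to the robot, and variables do not carry over. Pictures are saved under pics/ and viewed, at most 12 in all, crops included, and the job is handed in when it is done.

Besides the shell and the picture viewer there is one more tool, called as a command line: name --pt "numbers of a row" for each row, then --argument value for the rest. send_rows: Moves the arm, as the interface text tells. Its arguments: {"type":"object","properties":{"plan":{"type":"array","items":{"type":"array","items":{"type":"number"}}}},"required":["plan"]}

```bash
mkdir -p pics
cat > h.py <<'E'
import numpy as np, cv2
from rig import read_state, capture, calibration, hand_in, finger_overhang
def ray(c,uv):
    K=np.array([[c['fx'],0,c['cx']],[0,c['fy'],c['cy']],[0,0,1]])
    p=cv2.undistortPoints(np.array(uv,float).reshape(-1,1,2),K,np.array(c['dist_coeffs'])).reshape(-1,2)
    return np.c_[p,np.ones(len(p))]@np.array(c['rotation']).T
def plane(c,uv,z):
    d=ray(c,uv);o=np.array(c['xyz']);return o+d*((z-o[2])/d[:,2])[:,None]
def cloud(c,dep):
    v,u=np.mgrid[0:400,0:640];d=ray(c,np.c_[u.ravel(),v.ravel()])
    return (np.array(c['xyz'])+d*dep.reshape(-1,1)).reshape(400,640,3)
E
python3 - <<'E'
from h import *
s=read_state();print({k:np.round(v,3).tolist() for k,v in s.items()}, finger_overhang() if callable(finger_overhang) else finger_overhang)
for n in('top','side'):
    c=calibration(n);im,d=capture(n);cv2.imwrite(f'pics/{n}0.png',im);np.savez(f'{n}0.npz',im=im,d=d);print(n,{k:np.round(v,3).tolist() for k,v in c.items()})
E
```

```text
{'time_s': 0.0, 'joint_positions': [59.616, 30.278, 82.154, -0.001, 67.688, -10.228], 'qvel': [0.032, 0.018, -0.018, -0.066, 0.05, 0.015], 'tau': [-0.001, -44.003, -17.659, 0.063, 0.058, -0.0], 'position': [0.215, 0.586, 0.236], 'tcp_rot': [[-0.939, 0.345, -0.001], [0.345, 0.939, -0.002], [0.0, -0.002, -1.0]], 'force': [0.179, 0.43, 0.32], 'moment': [0.008, -0.025, 0.035], 'grasp_force': 0.0, 'opening': 0.999} 0.014
top {'fx': 487.717, 'fy': 487.717, 'cx': 326.385, 'cy': 196.406, 'dist_coeffs': [-0.082, 0.0, 0.0, 0.0, 0.0], 'xyz': [0.127, 0.033, 1.912], 'rotation': [[0.009, -0.981, 0.192], [-1.0, -0.009, 0.0], [0.001, -0.192, -0.981]]}
side {'fx': 362.149, 'fy': 362.149, 'cx': 317.341, 'cy': 201.819, 'dist_coeffs': [0.023, 0.0, 0.0, 0.0, 0.0], 'xyz': [0.133, -0.821, 0.823], 'rotation': [[0.931, -0.211, 0.298], [-0.365, -0.537, 0.761], [-0.001, -0.817, -0.577]]}
```

View pics/top0.png

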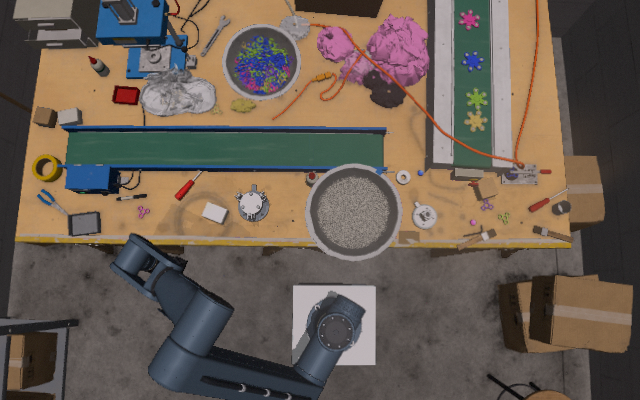

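View pics/side0.png

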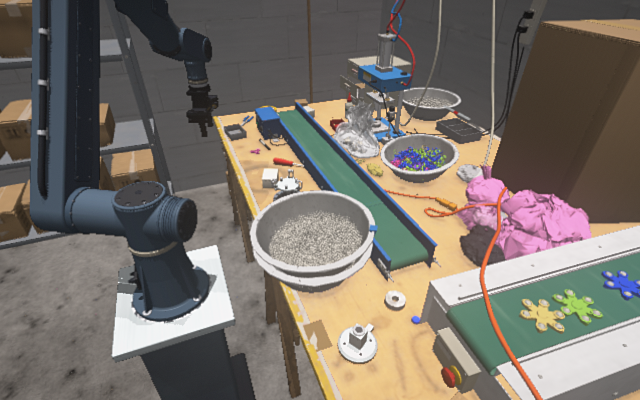

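Top view: plate at about (424,216), stand at (252,203), tub at (353,212), bottle near (312,178), carton at (215,212) and steel ring at (404,177). Next I'll zoom in on the plate and the stand.

Run:
```python
from h import *
t=np.load('top0.npz')['im'];s=np.load('side0.npz')['im']
r=lambda im,x,y,w,h:cv2.resize(im[y:y+h,x:x+w],(400,300),interpolation=cv2.INTER_CUBIC)
cv2.imwrite('pics/z0.png',np.vstack([np.hstack([r(t,394,190,64,48),r(t,222,178,64,48)]),np.hstack([r(s,316,310,80,60),r(s,258,155,64,48)])]))
c=calibration('top');P=cloud(c,np.load('top0.npz')['d'])
for n,u,v in [('plate',424,216),('stand',252,202),('tub',353,212),('bottle',312,176),('box',215,212),('ring',404,177)]: print(n,np.round(P[v,u],3),np.round(plane(c,[[u,v]],0.02),3))
```

```text
plate [ 0.415 -0.343  0.06 ] [[ 0.421 -0.351  0.02 ]]
stand [0.461 0.319 0.074] [[0.471 0.328 0.02 ]]
tub [ 0.421 -0.066  0.103] [[ 0.435 -0.071  0.02 ]]
bottle [0.553 0.089 0.127] [[0.579 0.092 0.02 ]]
box [0.426 0.468 0.04 ] [[0.43  0.473 0.02 ]]
ring [ 0.584 -0.279 -0.004] [[ 0.578 -0.275  0.02 ]]
```

View pics/z0.png

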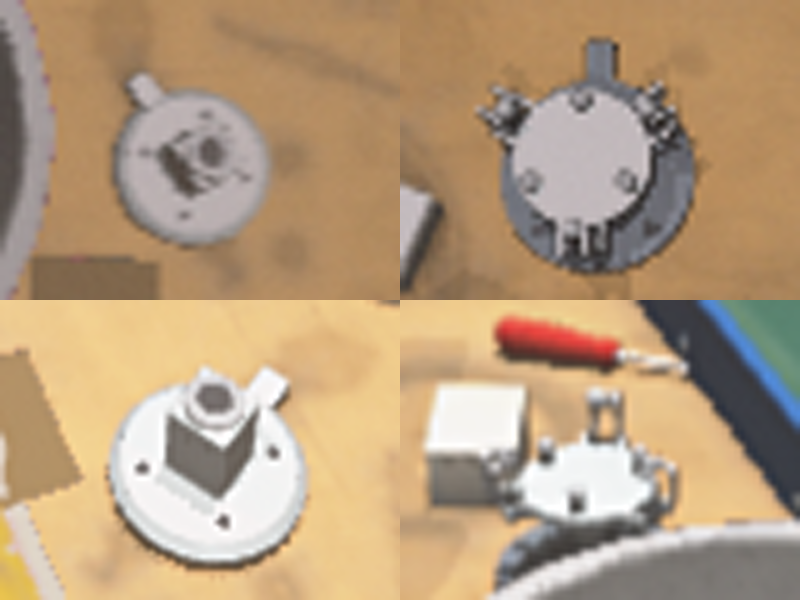

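Plate: disc centred near top px (424.7,216.4), tab to the upper left at (416.9,204.7). Stand: tongue at about (254,187), three balls visible, and a roller opposite the tongue. Next: wrist camera mounting and tub clearance.

Run:
```python
from h import *
s=read_state();c=calibration('wrist');R=np.array(s['tcp_rot'])
print('cam in tool',np.round(R.T@(np.array(c['xyz'])-s['position']),3),np.round(R.T@np.array(c['rotation']),3).tolist(),c['fx'],c['cx'],c['cy'])
c=calibration('top')
d=plane(c,[[424.7,216.4]],.017)[0];tb=plane(c,[[416.9,204.7]],.0115)[0];print('plate',d,tb,np.degrees(np.arctan2(*(tb-d)[1::-1])))
print('tongue',plane(c,[[254,186.8]],.012))
# tub rim: cloud points near max height
P=cloud(c,np.load('top0.npz')['d']).reshape(-1,3)
m=(abs(P[:,2]-.215)<.008)&(abs(P[:,0]-.42)<.23)&(abs(P[:,1]+.07)<.23)
q=P[m,:2];A=np.c_[2*q,np.ones(len(q))];x=np.linalg.lstsq(A,(q**2).sum(1),rcond=None)[0];print('tub',x[:2],np.sqrt(x[2]+x[:2]@x[:2]),m.sum())
S=P[(np.hypot(P[:,0]-.465,P[:,1]-.323)<.05)];print('stand z',np.percentile(S[:,2],[5,25,50,75,95,99]))
```

```text
cam in tool [ 0.082  0.    -0.149] [[-0.0, -0.955, -0.297], [1.0, 0.0, -0.001], [0.001, -0.297, 0.955]] 357.54482191183695 317.8891550132933 193.47502079771093
plate [ 0.42020381 -0.3541373   0.017     ] [ 0.46778057 -0.32543981  0.0115    ] 31.09766852831245
tongue [[0.53426634 0.32346108 0.012     ]]
tub [0. 0.] 0.0 0
stand z [0.00973195 0.06657634 0.07310022 0.07758612 0.09167534 0.10805926]
```

Run:
```python
from h import *
c=calibration('top')
print(np.round(plane(c,[[306,212],[401,212],[353,164],[353,261]],.215),3))
s=np.load('side0.npz')['im']
cv2.imwrite('pics/z1.png',cv2.resize(s[60:150,150:270],(800,600),interpolation=cv2.INTER_CUBIC))
```

```text
[[ 0.402  0.105  0.215]
 [ 0.405 -0.23   0.215]
 [ 0.578 -0.061  0.215]
 [ 0.231 -0.06   0.215]]
```

View pics/z1.png

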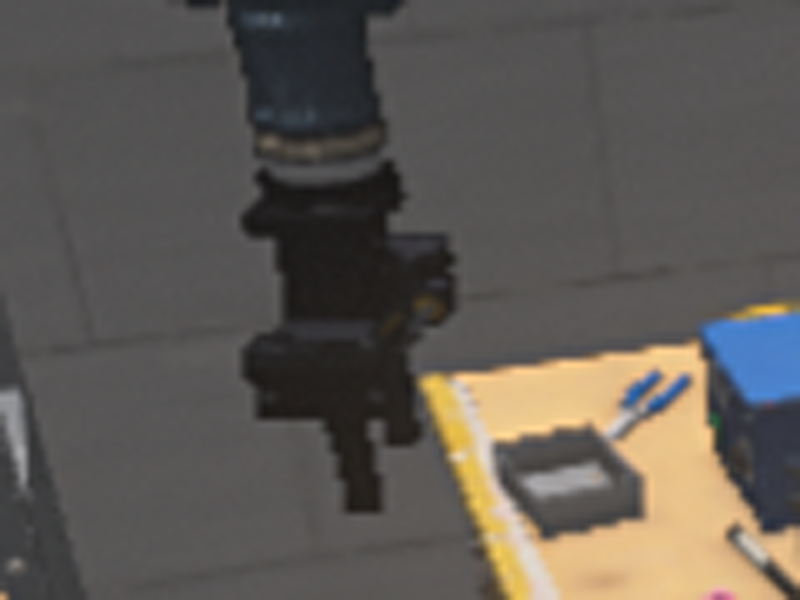

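send_rows --pt "0 -0.04 -0.008 -0.01 0" --pt "0 -0.04 -0.008 -0.01 0" --pt "0 -0.035 -0.02 -0.01 0" --pt "0 -0.02 -0.035 -0.01 0" --pt "0 -0.01 -0.04 -0.01 0" --pt "0 0 -0.04 -0.01 0" --pt "0 0 -0.03 0 0" --pt "0 0 0 0 0" --pt "0 0 0 0 0"

```text
time_s: 0.85
position: [0.288, 0.3667, 0.2964]
tcp_rot: [[-0.938, 0.346, -0.0], [0.346, 0.938, 0.0], [0.0, 0.0, -1.0]]
force: [0.3, -0.3, 0.3]
opening: 1.001
grasp_force: 0.0
```

Gripper crop: the carriage above the fingers is wide along the closing direction, and the camera sits on the +x side. Now measure the stand from the wrist and the tub profile from depth.

Run:
```python
from h import *
c=calibration('wrist');im,d=capture('wrist');np.savez('w1.npz',im=im,d=d,**{k:np.array(v) for k,v in c.items()});cv2.imwrite('pics/w1.png',im)
c=calibration('top');P=cloud(c,np.load('top0.npz')['d'])
for v in (205,212,220):
  print(v,[(u,*np.round(P[v,u,1:],3)) for u in range(394,412,1)])
print([(u,*np.round(P[212,u,1:],3)) for u in range(300,314,1)])
```

```text
205 [(394, np.float64(-0.214), np.float64(0.151)), (395, np.float64(-0.216), np.float64(0.167)), (396, np.float64(-0.22), np.float64(0.161)), (397, np.float64(-0.223), np.float64(0.171)), (398, np.float64(-0.225), np.float64(0.183)), (399, np.float64(-0.23), np.float64(0.174)), (400, np.float64(-0.233), np.float64(0.178)), (401, np.float64(-0.236), np.float64(0.178)), (402, np.float64(-0.268), np.float64(-0.004)), (403, np.float64(-0.272), np.float64(-0.002)), (404, np.float64(-0.276), np.float64(-0.001)), (405, np.float64(-0.283), np.float64(-0.018)), (406, np.float64(-0.283), np.float64(0.005)), (407, np.float64(-0.287), np.float64(0.008)), (408, np.float64(-0.294), np.float64(-0.01)), (409, np.float64(-0.296), np.float64(-0.001)), (410, np.float64(-0.3), np.float64(0.002)), (411, np.float64(-0.302), np.float64(0.012))]
212 [(394, np.float64(-0.215), np.float64(0.146)), (395, np.float64(-0.217), np.float64(0.16)), (396, np.float64(-0.22), np.float64(0.159)), (397, np.float64(-0.221), np.float64(0.179)), (398, np.float64(-0.225), np.float64(0.175)), (399, np.float64(-0.228), np.floa
[... 1324 characters left out ...]
297), np.float64(0.007)), (411, np.float64(-0.303), np.float64(-0.005))]
[(300, np.float64(0.138), np.float64(0.005)), (301, np.float64(0.135), np.float64(-0.003)), (302, np.float64(0.13), np.float64(0.005)), (303, np.float64(0.126), np.float64(0.009)), (304, np.float64(0.122), np.float64(0.004)), (305, np.float64(0.11), np.float64(0.181)), (306, np.float64(0.107), np.float64(0.172)), (307, np.float64(0.103), np.float64(0.182)), (308, np.float64(0.1), np.float64(0.179)), (309, np.float64(0.096), np.float64(0.179)), (310, np.float64(0.093), np.float64(0.163)), (311, np.float64(0.089), np.float64(0.163)), (312, np.float64(0.086), np.float64(0.149)), (313, np.float64(0.083), np.float64(0.145))]
```

View pics/w1.png

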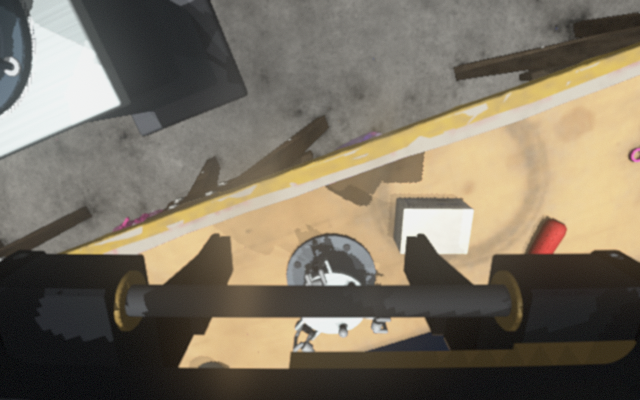

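Wrist view: stand at about (330,270), half hidden behind the gripper bar, so it must be viewed further towards tool +x (upper part of the image). I'll move the TCP about 0.24 m along tool −x for that, and check the tub rim from the side view.

Run:
```python
from h import *
c=calibration('side')
for z in(.18,.215):
  q=plane(c,[[250,238],[376,238]],z);print(z,np.round(q,3),np.linalg.norm(q[0]-q[1]))
P=cloud(c,np.load('side0.npz')['d']);m=(np.hypot(P[...,0]-.404,P[...,1]+.065)<.2)&(P[...,2]>.05)
q=P[m];print(np.percentile(q[:,2],[50,90,95,99,99.8]));h=q[q[:,2]>np.percentile(q[:,2],99)-.015]
print(h.min(0),h.max(0))
```

```text
0.18 [[ 0.234 -0.065  0.18 ]
 [ 0.55  -0.188  0.18 ]] 0.33938651443166484
0.215 [[ 0.229 -0.106  0.215]
 [ 0.527 -0.223  0.215]] 0.32090357725587043
[0.1235627  0.17484666 0.18116994 0.18711322 0.19363101]
[ 0.30892373 -0.24415059  0.17211917] [0.58927301 0.10759151 0.19565184]
```

send_rows --pt "0 -0.035 0 0 0" --pt "0 -0.04 0 0 0" --pt "0 -0.04 0 0 0" --pt "0 -0.04 0 0 0" --pt "0 -0.04 0 0 0" --pt "0 -0.03 0 0 0" --pt "0 -0.015 0 0 0" --pt "0 0 0 0 0" --pt "0 0 0 0 0" --pt "0 0 0 0 0"

```text
time_s: 1.73
position: [0.5122, 0.2862, 0.2956]
tcp_rot: [[-0.939, 0.343, -0.003], [0.343, 0.939, -0.0], [0.002, -0.001, -1.0]]
force: [0.2, 0.3, -0.0]
opening: 1.003
grasp_force: 0.0
```

Run:
```python
from h import *
c=calibration('wrist');im,d=capture('wrist');np.savez('w2.npz',im=im,d=d,**{k:np.array(v) for k,v in c.items()});cv2.imwrite('pics/w2.png',im)
```

```text
(no output)
```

View pics/w2.png

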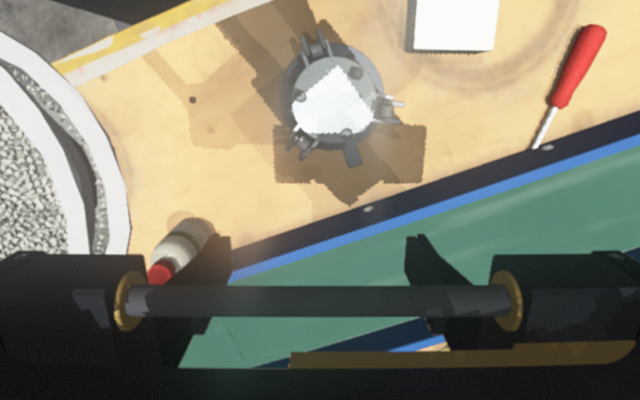

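Stand clear at about (335,97), tongue to (354,162), balls near (301,98), (346,133) and (355,72). I'll zoom to get pixel positions.

Run:
```python
from h import *
z=np.load('w2.npz');im=z['im'][20:180,270:430]
g=cv2.resize(im,(600,600),interpolation=cv2.INTER_CUBIC)
g=(255*(g/255.)**.7).astype(np.uint8);cv2.imwrite('pics/w2z.png',g)
```

```text
(no output)
```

View pics/w2z.png

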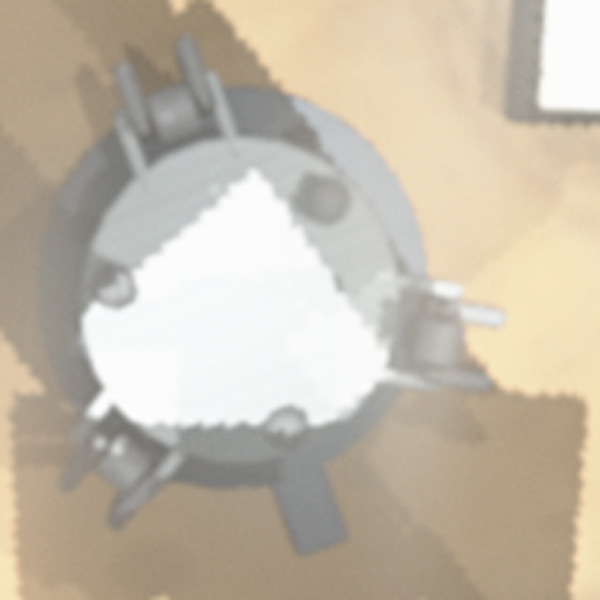

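Zoom (×3.75, offset 270,20): balls at (116,285), (324,199) and (286,424), tongue tip centre about (323,547), rollers at (175,110), (437,338) and (125,462).

Run:
```python
from h import *
c=dict(np.load('w2.npz'))
f=lambda a:np.array(a,float)/3.75+[269.6,19.6]
B=f([[116,285],[324,199],[286,424]])
for z in(.05,.06,.07,.075,.08,.085,.095):
  p=plane(c,B,z);m=p.mean(0);print(z,np.round(m,4),np.round(np.linalg.norm(p-m,axis=1),4),np.round(np.degrees(np.arctan2(*(p-m)[:,1::-1].T)),1))
  
t=plane(c,f([[323,547]]),.012)[0];print('tongue tip',t)
R=plane(c,f([[175,110],[437,338],[125,462]]),.094);print('rollers',R)
P=cloud(c,c['d']);
for a in f([[220,300],[150,400],[300,300],[380,130],[322,520]]): u,v=a.round().astype(int);print(np.round(P[v,u],4))
# foot circle at top z~.012: edge points
F=plane(c,f([[425,240],[395,150],[250,87],[48,230],[40,300]]),.012);A=np.c_[2*F[:,:2],np.ones(5)];x=np.linalg.lstsq(A,(F[:,:2]**2).sum(1),rcond=None)[0];print('foot',x[:2],np.sqrt(x[2]+x[:2]@x[:2]))
```

```text
0.05 [0.4581 0.3241 0.05  ] [0.0363 0.0366 0.0366] [-118.5  121.7    1.2]
0.06 [0.4575 0.3239 0.06  ] [0.0354 0.0357 0.0357] [-118.5  121.7    1.2]
0.07 [0.457  0.3236 0.07  ] [0.0345 0.0347 0.0348] [-118.5  121.7    1.2]
0.075 [0.4567 0.3235 0.075 ] [0.034  0.0343 0.0343] [-118.5  121.7    1.2]
0.08 [0.4564 0.3234 0.08  ] [0.0336 0.0338 0.0338] [-118.5  121.7    1.2]
0.085 [0.4561 0.3233 0.085 ] [0.0331 0.0333 0.0334] [-118.5  121.7    1.2]
0.095 [0.4556 0.323  0.095 ] [0.0322 0.0324 0.0324] [-118.5  121.7    1.2]
tongue tip [0.54278296 0.32437265 0.012     ]
rollers [[0.40626889 0.32302998 0.094     ]
 [0.48057025 0.36716468 0.094     ]
 [0.48305659 0.28087847 0.094     ]]
[0.4539 0.318  0.0746]
[0.4721 0.2919 0.0737]
[0.4616 0.3388 0.0733]
[4.254e-01 3.835e-01 2.000e-04]
[0.5344 0.3266 0.0084]
foot [0.45641624 0.32482048] 0.061514528610809874
```

send_rows --pt "0 -0.0043 -0.03 0 0" --pt "0 -0.0043 -0.04 0 0" --pt "0 -0.0043 -0.04 0 0" --pt "0 -0.0043 -0.04 0 0" --pt "0 -0.0043 -0.04 0 0" --pt "0 -0.0043 -0.04 0 0" --pt "0 -0.0043 -0.04 0 0" --pt "0 -0.0043 -0.04 0 0" --pt "0 -0.0043 -0.04 0 0" --pt "0 -0.0043 -0.04 0 0" --pt "0 -0.0043 -0.04 0 0" --pt "0 -0.0043 -0.04 0 0" --pt "0 -0.0043 -0.04 0 0" --pt "0 -0.0043 -0.04 0 0" --pt "0 -0.0043 -0.04 0 0" --pt "0 -0.0043 -0.04 0 0" --pt "0 -0.0043 -0.04 0 0" --pt "0 -0.0043 -0.03 0 0"

```text
time_s: 3.28
position: [0.3448, -0.4, 0.2968]
tcp_rot: [[-0.939, 0.344, 0.0], [0.344, 0.939, -0.001], [-0.001, -0.001, -1.0]]
force: [-0.1, 0.1, -0.1]
opening: 1.0
grasp_force: 0.0
```

send_rows --pt "0 0 0 0 0.12" --pt "0 0 0 0 0.125" --pt "0 0 0 0 0.125" --pt "0 0 0 0 0.125" --pt "0 0 0 0 0.125" --pt "0 0 0 0 0.125" --pt "0 0 0 0 0.125" --pt "0 0 0 0 0.125" --pt "0 0 0 0 0.125" --pt "0 0 0 0 0.125" --pt "0 0 0 0 0.125" --pt "0 0 0 0 0.125" --pt "0 0 0 0 0.125" --pt "0 0 0 0 0.125" --pt "0 0 0 0 0.125" --pt "0 0 0 0 0.125" --pt "0 0 0 0 0.125" --pt "0 0 0 0 0.125" --pt "0 0 0 0 0" --pt "0 0 0 0 0"

```text
time_s: 4.95
position: [0.3458, -0.3972, 0.2966]
tcp_rot: [[0.853, 0.523, 0.0], [0.523, -0.853, 0.0], [0.0, 0.0, -1.0]]
force: [0.3, -0.2, 0.5]
opening: 1.002
grasp_force: 0.0
```

Run:
```python
from h import *
c=calibration('wrist');im,d=capture('wrist');np.savez('w3.npz',im=im,d=d,**{k:np.array(v) for k,v in c.items()});cv2.imwrite('pics/w3.png',im)
print(read_state()['joint_positions'])
```

```text
[-6.11479156e+01  1.86026466e+01  9.17995614e+01  7.35037477e-03
  6.95908715e+01 -2.62205847e+00]
```

View pics/w3.png

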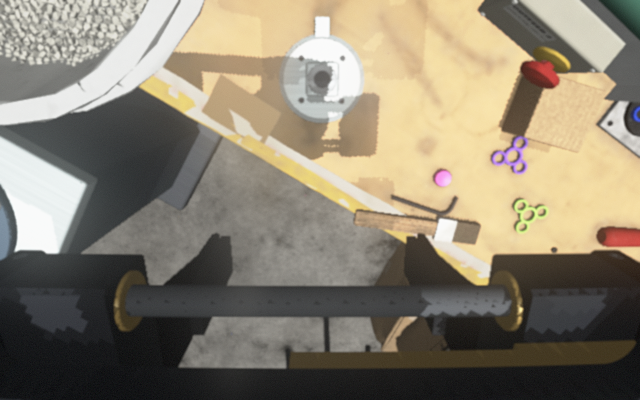

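Plate at (322,79), tab straight up to (322,17): tool x already nearly lines up with the plate's x. Now measure it.

Run:
```python
from h import *
c=dict(np.load('w3.npz'));im=c['im'][0:130,260:390]
s=cv2.cvtColor(im,cv2.COLOR_BGR2HSV)
m=((s[...,1]<45)&(s[...,2]>100)).astype(np.uint8);m=cv2.morphologyEx(m,cv2.MORPH_CLOSE,np.ones((5,5)))
n,l,st,_=cv2.connectedComponentsWithStats(m);k=1+np.argmax(st[1:,4]);b=(l==k).astype(np.uint8)
print(st[k])
q=cv2.findContours(b,cv2.RETR_EXTERNAL,cv2.CHAIN_APPROX_NONE)[0][0][:,0]+[260,0]
E=q[q[:,1]>42];e=plane(c,E,.010)[:,:2]
for i in range(4):
  x=np.linalg.lstsq(np.c_[2*e,np.ones(len(e))],(e**2).sum(1),rcond=None)[0];r=np.sqrt(x[2]+x[:2]@x[:2]);res=abs(np.hypot(*(e-x[:2]).T)-r);e=e[res<2*res.std()+5e-4]
print('disc',x[:2],r,len(e))
T=q[(q[:,1]<32)];t=plane(c,T,.0115)
tc=plane(c,[[ (T[T[:,1]==v,0].min()+T[T[:,1]==v,0].max())/2,v] for v in np.unique(T[:,1])[2:]],.0115)
d=tc[:,:2]-x[:2];print('tab yaws',np.degrees(np.arctan2(d[:,1],d[:,0])).round(1),np.hypot(*d.T).round(3))
print('nest',plane(c,[[322,77]],.067))
cv2.imwrite('pics/w3z.png',cv2.resize(c['im'][45:110,282:364],(757,600),interpolation=cv2.INTER_CUBIC))
```

```text
[  19   16   86  107 6190]
disc [ 0.42076843 -0.35616957] 0.04920052834241605 193
tab yaws [31.1 31.1 31.  31.  31.  31.  31.  31.  31.  31.  31.  30.9 31.5 31.5] [0.066 0.065 0.064 0.063 0.062 0.061 0.06  0.059 0.058 0.056 0.055 0.054
 0.053 0.052]
nest [[ 0.42256396 -0.35516481  0.067     ]]
```

View pics/w3z.png

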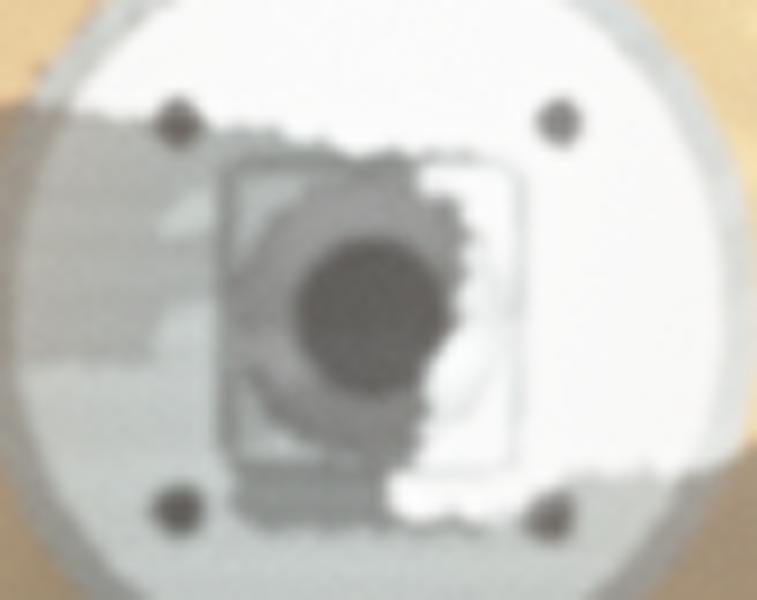

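send_rows --pt "0 0.03 0.0043 0.01 0.007" --pt "0 0.035 0 0.03 0" --pt "0 0.021 0 0.03 0" --pt "0 0 0 0.03 0" --pt "0 0 0 0.015 0" --pt "0 0 0 0.0 0" --pt "0 0 0 0.01 0" --pt "0 0 0 0.01 0" --pt "0 0 0 0.01 0" --pt "0 0 0 0.01 0"

```text
time_s: 5.83
position: [0.4186, -0.3604, 0.1441]
tcp_rot: [[0.859, 0.512, 0.001], [0.512, -0.859, -0.002], [0.0, 0.002, -1.0]]
force: [0.9, 0.1, 0.1]
opening: 1.002
grasp_force: 0.0
```

send_rows --pt "0 0.004 -0.002 0.005 0" --pt "0 0 0 0.01 0" --pt "0 0 0 0.01 0" --pt "0 0 0 0.01 0" --pt "0 0 0 0.01 0" --pt "0 0 0 0 0"

```text
time_s: 6.33
position: [0.4199, -0.3549, 0.0968]
tcp_rot: [[0.859, 0.512, -0.003], [0.512, -0.859, 0.003], [-0.001, -0.004, -1.0]]
force: [-0.2, 0.2, 0.8]
opening: 0.998
grasp_force: 0.0
```

send_rows --pt "0 0 0.0015 0.01 0" --pt "0 0 0 0.01 0" --pt "0 0 0 0.01 0" --pt "0 0 0 0.01 0" --pt "0 0 0 0.007 0" --pt "0 0 0 0 0" --pt "0 0 0 0 0"

```text
time_s: 6.92
position: [0.4214, -0.357, 0.0515]
tcp_rot: [[0.859, 0.512, -0.001], [0.512, -0.859, 0.001], [-0.0, -0.001, -1.0]]
force: [-1.1, -0.6, -0.3]
opening: 0.999
grasp_force: 0.0
```

send_rows --pt "0 0 0 0.003 0" --pt "255 0 0 0 0" --pt "255 0 0 0 0" --pt "255 0 0 0 0" --pt "255 0 0 0 0" --pt "255 0 0 0 0" --pt "255 0 0 0 0" --pt "255 0 0 0 0" --pt "255 0 0 0 0" --pt "255 0 0 0 0" --pt "255 0 0 0 0" --pt "255 0 0 0 0"

```text
time_s: 7.92
position: [0.4212, -0.3566, 0.0491]
tcp_rot: [[0.859, 0.512, -0.001], [0.512, -0.859, 0.001], [-0.0, -0.002, -1.0]]
force: [-0.5, 2.2, 1.9]
opening: 0.387
grasp_force: 30.0
```

send_rows --pt "255 0 0 -0.005 0" --pt "255 0 0 -0.01 0" --pt "255 0 0 -0.015 0" --pt "255 0 0 -0.02 0" --pt "255 0 0 -0.025 0" --pt "255 0 0 -0.025 0" --pt "255 0 0 -0.025 0" --pt "255 0 0 -0.025 0" --pt "255 0 0 -0.025 0" --pt "255 0 0 -0.025 0" --pt "255 0 0 -0.025 0" --pt "255 0 0 -0.02 0" --pt "255 0 0 -0.015 0" --pt "255 0 0 -0.01 0" --pt "255 0 0 0 0" --pt "255 0 0 0 0" --pt "255 0 0 0 0"

```text
time_s: 9.33
position: [0.421, -0.3565, 0.3179]
tcp_rot: [[0.859, 0.512, -0.002], [0.512, -0.859, 0.002], [-0.0, -0.003, -1.0]]
force: [-0.1, 0.7, -4.1]
opening: 0.388
grasp_force: 30.0
```

Run:
```python
from h import *
c=calibration('wrist');s=read_state();print(s['force'],s['opening'],s['joint_positions'])
R=np.array(s['tcp_rot'])
d=R.T@(np.array([.4565-s['position'][0],.3237-s['position'][1],0]));print('to stand, tool axes',d.round(4),'yaw',np.degrees(np.arctan2(R[1,0],R[0,0])))
```

```text
[-0.11765773  0.69015279 -4.08957101] 0.3879349697177493 [-5.18681484e+01  1.95672356e+01  8.66461730e+01 -2.70331558e-03
  7.39439437e+01  7.32127597e+00]
to stand, tool axes [ 0.3789 -0.566   0.0014] yaw 30.811357658850433
```

send_rows --pt "255 0.005 -0.0075 0 0" --pt "255 0.01 -0.015 0 0" --pt "255 0.015 -0.0225 0 0" --pt "255 0.0188 -0.028 0 0" --pt "255 0.0188 -0.028 0 0" --pt "255 0.0188 -0.028 0 0" --pt "255 0.0188 -0.028 0 0" --pt "255 0.0188 -0.028 0 0" --pt "255 0.0188 -0.028 0 0" --pt "255 0.0188 -0.028 0 0" --pt "255 0.0188 -0.028 0 0" --pt "255 0.0188 -0.028 0 0" --pt "255 0.0188 -0.028 0 0" --pt "255 0.0188 -0.028 0 0" --pt "255 0.0188 -0.028 0 0" --pt "255 0.0188 -0.028 0 0" --pt "255 0.0188 -0.028 0 0" --pt "255 0.0188 -0.028 0 0" --pt "255 0.0188 -0.028 0 0" --pt "255 0.0188 -0.028 0 0"

```text
time_s: 11.0
position: [0.4525, 0.2716, 0.3184]
tcp_rot: [[0.858, 0.513, -0.003], [0.513, -0.858, -0.0], [-0.002, -0.001, -1.0]]
force: [0.2, 0.1, -2.9]
opening: 0.388
grasp_force: 30.0
```

send_rows --pt "255 0.015 -0.0225 0 0" --pt "255 0.01 -0.015 0 0" --pt "255 0.005 -0.0075 0 0" --pt "255 0 0 0 0.05" --pt "255 0 0 0 0.1" --pt "255 0 0 0 0.1" --pt "255 0 0 0 0.1" --pt "255 0 0 0 0.1" --pt "255 0 0 0 0.067" --pt "255 0 0 0 0" --pt "255 0 0 0 0" --pt "255 0 0 0 0"

```text
time_s: 12.0
position: [0.457, 0.323, 0.3189]
tcp_rot: [[1.0, 0.022, -0.001], [0.022, -1.0, -0.0], [-0.001, 0.0, -1.0]]
force: [0.4, -0.3, -4.6]
opening: 0.388
grasp_force: 30.0
```

Run:
```python
from h import *
s=read_state();R=np.array(s['tcp_rot']);print(s['joint_positions'],s['opening'],s['force'])
print('d tool',(R.T@np.array([.4565-s['position'][0],.3237-s['position'][1],0])).round(4),'yaw',np.degrees(np.arctan2(R[1,0],R[0,0])))
c=calibration('wrist');im,d=capture('wrist');np.savez('w4.npz',im=im,d=d,**{k:np.array(v) for k,v in c.items()});cv2.imwrite('pics/w4.png',im)
```

```text
[ 2.38128849e+01  2.01599986e+01  8.55442026e+01 -7.02225428e-04
  7.43569958e+01  1.12538840e+02] 0.3883900166200839 [ 0.39051604 -0.25506267 -4.62040343]
d tool [-0.0005 -0.0007  0.    ] yaw 1.2742229533103218
```

View pics/w4.png

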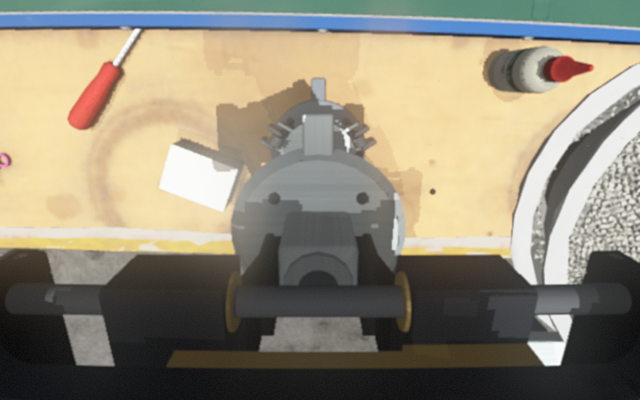

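Wrist view: plate held level, tab tip (318,116) lines up with the tongue tip (319,80), and rollers show on both sides. Quick numeric check, then descend.

Run:
```python
from h import *
c=dict(np.load('w4.npz'))
print('tab',plane(c,[[318,116]],.281),'tongue',plane(c,[[319,80]],.012))
g=cv2.cvtColor(c['im'],cv2.COLOR_BGR2GRAY)
for v in(120,130,140,88,92): print(v,g[v,292:346:1].tolist())
```

```text
tab [[0.5227793  0.32430931 0.281     ]] tongue [[0.54164637 0.32319193 0.012     ]]
120 [90, 94, 101, 110, 109, 107, 108, 105, 105, 123, 170, 211, 206, 180, 167, 168, 168, 168, 169, 170, 170, 168, 167, 170, 169, 171, 172, 169, 170, 171, 169, 169, 170, 172, 172, 171, 172, 170, 172, 161, 143, 122, 119, 142, 158, 155, 136, 116, 109, 107, 103, 99, 96, 99]
130 [148, 149, 155, 159, 162, 161, 160, 162, 161, 156, 144, 141, 152, 163, 164, 164, 166, 165, 165, 165, 164, 163, 166, 165, 165, 165, 166, 166, 165, 166, 167, 166, 167, 167, 168, 167, 168, 167, 166, 156, 142, 133, 139, 149, 150, 150, 150, 159, 177, 190, 197, 204, 218, 235]
140 [155, 154, 155, 154, 156, 156, 156, 154, 156, 150, 139, 136, 147, 158, 161, 160, 159, 161, 161, 160, 159, 160, 160, 161, 162, 162, 161, 163, 163, 163, 162, 161, 162, 163, 162, 161, 162, 162, 161, 153, 138, 120, 110, 109, 110, 112, 111, 109, 112, 110, 109, 113, 156, 223]
88 [131, 126, 124, 124, 124, 124, 122, 123, 120, 121, 122, 120, 121, 119, 119, 117, 120, 115, 121, 138, 163, 177, 180, 178, 179, 180, 178, 180, 180, 180, 179, 177, 165, 166, 190, 206, 209, 207, 207, 209, 208, 209, 209, 209, 208, 207, 208, 208, 207, 207, 206, 206, 207, 207]
92 [125, 125, 122, 122, 121, 123, 119, 119, 118, 118, 116, 118, 118, 118, 118, 117, 118, 115, 109, 102, 115, 143, 165, 176, 179, 181, 181, 179, 180, 180, 180, 176, 165, 164, 189, 203, 208, 206, 206, 206, 207, 207, 207, 208, 209, 209, 207, 206, 206, 206, 206, 206, 206, 207]
```

send_rows --pt "255 0 0 0.01 0" --pt "255 0 0 0.02 0" --pt "255 0 0 0.025 0" --pt "255 0 0 0.025 0" --pt "255 0 0 0.025 0" --pt "255 0 0 0.02 0" --pt "255 -0.0005 -0.0005 0.01 0" --pt "255 0 0 0.005 0" --pt "255 0 0 0 0" --pt "255 0 0 0 0"

```text
time_s: 12.88
position: [0.4579, 0.3241, 0.1797]
tcp_rot: [[1.0, 0.021, 0.001], [0.021, -1.0, 0.001], [0.001, -0.001, -1.0]]
force: [-0.1, -0.4, -3.6]
opening: 0.389
grasp_force: 30.0
```

send_rows --pt "255 -0.001 0.0004 0.004 0.005" --pt "255 0 0 0.004 0" --pt "255 0 0 0.004 0" --pt "255 0 0 0.004 0" --pt "255 0 0 0.003 0" --pt "255 0 0 0 0"

```text
time_s: 13.38
position: [0.4557, 0.3231, 0.1594]
tcp_rot: [[1.0, 0.016, -0.001], [0.016, -1.0, -0.001], [-0.001, 0.001, -1.0]]
force: [0.0, 0.8, -3.2]
opening: 0.392
grasp_force: 30.0
```

send_rows --pt "255 0 0 0.002 0" --pt "255 0 0 0.002 0" --pt "255 0 0 0 0"

```text
time_s: 13.63
position: [0.4561, 0.3233, 0.1557]
tcp_rot: [[1.0, 0.016, -0.001], [0.016, -1.0, -0.0], [-0.001, 0.0, -1.0]]
force: [-0.4, -0.2, -4.0]
opening: 0.391
grasp_force: 30.0
```

send_rows --pt "255 0 0 0.002 0" --pt "255 0 0 0.002 0" --pt "255 0 0 0.002 0" --pt "255 0 0 0 0"

```text
time_s: 13.97
position: [0.4559, 0.3232, 0.1496]
tcp_rot: [[1.0, 0.016, -0.001], [0.016, -1.0, -0.0], [-0.001, 0.0, -1.0]]
force: [-0.3, 0.4, -2.9]
opening: 0.393
grasp_force: 30.0
```

send_rows --pt "255 0 0 0.0015 0" --pt "255 0 0 0.0015 0" --pt "255 0 0 0 0"

```text
time_s: 14.22
position: [0.4566, 0.3234, 0.1481]
tcp_rot: [[1.0, 0.016, 0.001], [0.016, -1.0, 0.0], [0.001, -0.0, -1.0]]
force: [-0.9, -0.9, 2.8]
opening: 0.39
grasp_force: 30.0
```

send_rows --pt "255 0 0 0.0015 0" --pt "255 0 0 0.0015 0" --pt "255 0 0 0 0"

```text
time_s: 14.47
position: [0.4566, 0.3235, 0.1461]
tcp_rot: [[1.0, 0.016, 0.002], [0.016, -1.0, 0.001], [0.002, -0.0, -1.0]]
force: [-2.5, -1.5, 7.1]
opening: 0.387
grasp_force: 30.0
```

send_rows --pt "255 -0.0005 0.0003 0.001 0" --pt "255 0 0 0.001 0" --pt "255 0 0 0 0"

```text
time_s: 14.72
position: [0.4564, 0.3234, 0.1434]
tcp_rot: [[1.0, 0.016, 0.002], [0.016, -1.0, 0.001], [0.002, -0.001, -1.0]]
force: [-0.6, -0.6, 2.0]
opening: 0.385
grasp_force: 30.0
```

send_rows --pt "255 0 0 0.001 0" --pt "255 0 0 0 0"

```text
time_s: 14.88
position: [0.4563, 0.3234, 0.1412]
tcp_rot: [[1.0, 0.016, 0.002], [0.016, -1.0, 0.001], [0.002, -0.001, -1.0]]
force: [1.0, 0.7, -1.9]
opening: 0.39
grasp_force: 30.0
```

send_rows --pt "255 0 0 0.001 0" --pt "255 0 0 0.001 0" --pt "255 0 0 0 0"

```text
time_s: 15.13
position: [0.4561, 0.3231, 0.138]
tcp_rot: [[1.0, 0.016, 0.0], [0.016, -1.0, 0.0], [0.0, -0.0, -1.0]]
force: [2.9, 0.7, -9.0]
opening: 0.39
grasp_force: 30.0
```

send_rows --pt "255 0 0 0.001 0" --pt "255 0 0 0 0"

```text
time_s: 15.3
position: [0.4558, 0.3229, 0.1369]
tcp_rot: [[1.0, 0.016, -0.0], [0.016, -1.0, -0.0], [-0.0, 0.0, -1.0]]
force: [4.3, 1.7, -12.6]
opening: 0.388
grasp_force: 30.0
```

send_rows --pt "255 0.0007 -0.0003 0.001 0" --pt "255 0 0 0 0"

```text
time_s: 15.47
position: [0.4558, 0.323, 0.1362]
tcp_rot: [[1.0, 0.016, -0.002], [0.016, -1.0, -0.001], [-0.002, 0.001, -1.0]]
force: [2.8, 0.6, -11.7]
opening: 0.39
grasp_force: 30.0
```

send_rows --pt "255 0 0 0.001 0" --pt "255 0 0 0 0"

```text
time_s: 15.63
position: [0.456, 0.323, 0.1358]
tcp_rot: [[1.0, 0.016, -0.001], [0.016, -1.0, -0.001], [-0.001, 0.001, -1.0]]
force: [2.4, 0.3, -9.9]
opening: 0.391
grasp_force: 30.0
```

send_rows --pt "255 0.0003 0 0.001 0" --pt "255 0 0 0 0"

```text
time_s: 15.8
position: [0.4563, 0.3232, 0.1354]
tcp_rot: [[1.0, 0.016, -0.001], [0.016, -1.0, -0.0], [-0.001, 0.0, -1.0]]
force: [0.6, -1.1, -6.0]
opening: 0.39
grasp_force: 30.0
```

send_rows --pt "255 0 0 0.001 0" --pt "255 0 0 0 0"

```text
time_s: 15.97
position: [0.4564, 0.3233, 0.1352]
tcp_rot: [[1.0, 0.016, -0.0], [0.016, -1.0, -0.0], [-0.0, 0.0, -1.0]]
force: [-1.2, -2.1, 2.8]
opening: 0.388
grasp_force: 30.0
```

send_rows --pt "255 0 0 0.001 0" --pt "255 0 0 0 0"

```text
time_s: 16.13
position: [0.4565, 0.3233, 0.135]
tcp_rot: [[1.0, 0.016, 0.0], [0.016, -1.0, -0.0], [0.0, 0.0, -1.0]]
force: [-3.9, -2.2, 8.6]
opening: 0.389
grasp_force: 30.0
```

send_rows --pt "255 -0.0004 0.0002 -0.001 0" --pt "255 0 0 0 0" --pt "90 0 0 0 0" --pt "90 0 0 0 0" --pt "90 0 0 0 0" --pt "90 0 0 0 0" --pt "90 0 0 0 0" --pt "90 0 0 0 0"

```text
time_s: 16.8
position: [0.4563, 0.3232, 0.1339]
tcp_rot: [[1.0, 0.016, -0.0], [0.016, -1.0, -0.0], [-0.0, 0.0, -1.0]]
force: [0.1, 0.3, -0.5]
opening: 0.638
grasp_force: 0.0
```

send_rows --pt "90 0 0 -0.005 0" --pt "90 0 0 -0.01 0" --pt "90 0 0 -0.015 0" --pt "90 0 0 -0.02 0" --pt "90 0 0 -0.025 0" --pt "90 0 0 -0.03 0" --pt "90 0 0 -0.03 0" --pt "90 -0.02 0 -0.02 0" --pt "90 -0.03 0 -0.01 0" --pt "90 -0.025 0 0 0" --pt "90 0 0 0 0" --pt "90 0 0 0 0"

```text
time_s: 17.8
position: [0.3803, 0.322, 0.3005]
tcp_rot: [[1.0, 0.017, 0.002], [0.017, -1.0, 0.001], [0.002, -0.001, -1.0]]
force: [0.6, 0.0, 0.1]
opening: 0.648
grasp_force: 0.0
```

Run:
```python
from h import *
s=read_state();print(s['time_s'],s['position'],s['force'])
c=calibration('wrist');im,d=capture('wrist');np.savez('w5.npz',im=im,d=d,**{k:np.array(v) for k,v in c.items()})
im2,_=capture('side')
cv2.imwrite('pics/w5.png',np.vstack([cv2.resize(im[20:260,200:440],(600,600))]))
cv2.imwrite('pics/s5.png',cv2.resize(im2[140:220,240:340],(600,480)))
P=cloud(c,d);m=(np.hypot(P[...,0]-.4565,P[...,1]-.3235)<.045)&(np.hypot(P[...,0]-.4565,P[...,1]-.3235)>.03)&(P[...,2]>.08)
A=P[m];k,*_=np.linalg.lstsq(np.c_[A[:,:2]-[.4565,.3235],np.ones(len(A))],A[:,2],rcond=None);print('top plane slope,z',k,len(A))
```

```text
17.8 [0.38025883 0.32201044 0.30045437] [0.57770025 0.03896461 0.10464786]
top plane slope,z [-2.38302094 -0.05231474  0.14575457] 5428
```

View pics/w5.png

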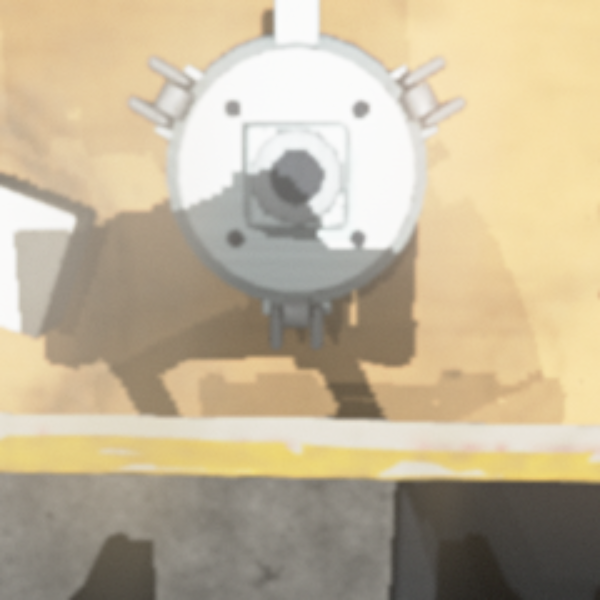

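All three rollers sit evenly over the rim and the tab is along the tongue. One levelness check, ignoring the gripper's own points, and then I hand in.

Run:
```python
from h import *
c=dict(np.load('w5.npz'));P=cloud(c,c['d']);r=np.hypot(P[...,0]-.4565,P[...,1]-.3235)
A=P[(r<.045)&(r>.03)&(abs(P[...,2]-.103)<.015)]
k,*_=np.linalg.lstsq(np.c_[A[:,:2]-[.4565,.3235],np.ones(len(A))],A[:,2],rcond=None);print('slope,z',k,len(A))
a=np.arctan2(A[:,1]-.3235,A[:,0]-.4565)
for i in range(6):
  q=A[(a>-np.pi+i*np.pi/3)&(a<-np.pi+(i+1)*np.pi/3)];print(len(q),np.median(q[:,2]).round(4) if len(q) else '')
```

```text
slope,z [ 0.00109272 -0.00268379  0.10334734] 4139
638 0.1033
688 0.1034
746 0.1035
743 0.1034
684 0.1032
640 0.1033
```

Level to within 0.3 mm at the expected height, so it's home.

```bash
python3 -c "
from rig import hand_in;print(hand_in())"
```

```text
the job is handed in; nothing more can be done
None
```

The nest plate is on the stand's three balls with all three rollers over its rim and its tab over the tongue. It measures level to about 0.3 mm, the force readings stayed under about 13 N, and I let go and handed the job in at about 18 s of the 58 s limit.

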